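# Load two sample jars into the sloping cradle and close the bail

## Task

Put the two sample jars into the sloping cradle one at a time, each right way up and right down in the pocket marked with the colour of its cap. Then swing the wire bail over the caps until it is fully closed. Do not tip a jar over, and leave the check weight where it stands.

Things in the scene. Friction and masses are not known exactly. Their poses are not given: they have to be found in the camera images.
- jar_green: Sample jar with a green screw cap, brown contents, standing on the bench. Body 54 mm diameter up to 56 mm height, cap 52 mm diameter from 56 to 70 mm. 120 g (0.8 to 1.3 times). Origin: centre of the underside; z up through the cap.
- jar_red: Sample jar with a red screw cap, otherwise the same as the green one. Origin: centre of the underside; z up through the cap.
- deck: White deck of the fixed cradle, 112 mm up the slope x 190 mm wide x 36 mm thick, sloped 30 degrees, low edge toward the jars (the robot's right), with two round pockets 100 mm apart. Origin: centre of its top face, 78 mm above the bench. x up the slope, y level along the width, z square out of the face along the pocket axes (30 degrees from vertical). Its base is 150 x 226 mm.
- pocket_green (a point): Centre of the floor of the pocket with a green stripe on the deck below it. Pocket 59 mm diameter, 30 mm deep, so a seated jar stands 40 mm proud of the deck. Axes as the deck's: z along the pocket axis, out. At deck (0, +50 mm, -30 mm).
- pocket_red (a point): Centre of the floor of the pocket with a red stripe on the deck below it, same size and axes. At deck (0, -50 mm, -30 mm).
- bail (a joint): Angle of the wire bail, a bow of 8 mm wire 222 mm wide, hinged behind the pockets. 0: open, stop at the rear (starts at 0 to 0.25); 1.517: stop, fully closed, bar 3 mm above seated caps (a jar not right down blocks it). Grows as the bar swings up and over the pockets, about the deck's -y. Stays where it is left by friction; about 2 N at the bar moves it.
- bail_grip (a point): Centre of the black grip sleeve in the middle of the bail's bar: 14 mm diameter, 40 mm long, along the deck's y. 76.2 mm from the hinge axis. At joint angle a it lies at deck x = 60 + 76.2 cos(0.96 + a), y = 0, z = 76.2 sin(0.96 + a) mm. When closed it lies between the two jars, 47 mm out from the deck; the jars leave a 46 mm gap there.
- bail_hinge (a point): Point on the bail's hinge axis midway between the arms, at deck (60 mm, 0, 0). Its axes are the deck's; the hinge runs along y.
- check_weight: Bystander: brass-coloured check weight, 35 mm diameter, 39 mm high. Origin: centre of the underside.

How it is judged:
By the outcome, as a careful person would: the job done as asked, in the order asked, and still so for the second after the job is handed in, with the robot touching nothing.
It also fails if it takes over 64 s, if anything falls off the work surface, if the arm or the gripper's body presses on something with over 40 N, if the wrist force passes 120 N, or if a joint passes its speed limit or range.

## Robot

A 6-joint arm with a two-finger parallel gripper is mounted at the origin on a cart in front of the work surface, level with it; the furniture and walls round the work are solid. World frame = base frame: x ahead of the robot, y to its left, z up, the work surface at z = 0. Lengths are in m, angles in degrees, forces in N, time in s.
With the tool pointing down it reaches from about 0.35 to 0.725 m from the base axis. Payload 6 kg.
Tool frame: the origin (TCP) lies at the very end of the fingers, on their centre line; the grasp point (between the pads) lies 19 mm behind it (bot.grasp_offset is the distance from the TCP to the grasp point, in m); z points along the fingers, y is the line along which they close (so a half turn about z gives the same grasp; the last joint's range is limited). The gripper opens to 85 mm and grips with 20 to 120 N. Pads are 22 mm wide; open, the fingers measure 114 mm over their backs; the gripper's body (76 mm by 85 mm) begins 54 mm behind the grasp point. The pads swing forward as they close: fully open they stand 13 mm farther back than shut.
Start: joints at [-45.567, 2.303, 4.859, 0, -92.561, -19.12], TCP at [0.257, -0.542, 0.231] pointing down, gripper open.
Joint ranges: [-146.85, 146.85], [-73.84, 115.35], [-62.03, 85.46], [-188.31, 113.3], [-161.28, -10.13], [-171.36, 171.36]. Speed limits (degrees/s): [147.25, 147.25, 172.46, 180, 180, 180].

## Interface

Orientations are given as [roll, pitch, yaw] about the fixed x, y, z axes, in that order (R = Rz(yaw) Ry(pitch) Rx(roll)).
In Python, from cell import bot gives the robot as it stands. The module is installed in compiled form; this text tells all that it offers.
- The arm moves only by the tool jog_arm, never from a script. Its argument "steps" is text: rows parted by semicolons, each of 7 numbers parted by spaces: the finger opening in cm, from 0 to 8.54, then the shift along the tool's x, y, z in cm, then the turn, a rotation vector about the tool's x, y, z in rad. In form: jaw x y z rx ry rz; .... A call has 1 to 10 rows; each row is the pose to reach, as a shift and turn from the pose commanded when the call began, along the tool's axes at that moment; what a row does not reach only later rows make up. A row lasts 1/10 s, in which the tool goes at most 50 mm and 8.59 degrees, less where a joint would pass 70% of its speed; a pose out of reach is approached as far as the arm can. A call with a gripper value outside its range is refused whole. The fingers move at their own pace and stop on an object; the grip force is fixed at half the most. Time passes only in rows, so rows that repeat a pose let the fingers close. It gives the time, the measured TCP pose, the force, the opening and the grip force at its end, in the units of the state.
- bot.state(): the state, without advancing time (a new reading comes with each control period).
- bot.snapshot(name): name is "side" or "top"; returns the picture (420x560x3 uint8, red, green, blue); there is no depth.
- bot.camera_model(name): a dict with "fx", "fy", "cx", "cy" (pixels), "k1" (the pictures are not rectified: a ray, as slopes to the right and down, at radius r is drawn at 1 + k1 r^2 times it, then the intrinsics apply), "rvec" (rotation vector, rad) and "tvec" (3), from world to camera coordinates, as OpenCV has them. Camera axes: x right, y down, z forward; pixel columns grow to the right and rows downward; lengths in m; the calibration is good to about 2 mm. A picture is of the moment at which its call begins. camera_model takes no time and is no camera call.
- bot.close_job(): hands the job in; it is judged then, once.
The state is a dict: "clock": time; "joint_pos": joint angles; "joint_velocities": joint speeds; "joint_efforts": joint torques, N m; "tool_pos": TCP position; "tool_rot": TCP orientation; "contact_force": force on the tool from outside, world axes, zero at the start; "moment": the same for the moment, N m; "finger_gap": opening from 0.0 (shut) to 1.0 (fully open); "grasp_force": force on a finger pad.
Only numpy, scipy, OpenCV 4.12 (cv2) and the standard library are available. Lean on these libraries where they do the work, as an engineer would, in place of code of your own. Each camera call takes 0.05 s, during which the arm holds its last target. There are 200 camera calls.

## Working session

There is one attempt and no reset: what is moved stays moved. The work goes in short steps, Python scripts to look and compute and a tool call to move; the robot and the scene stay as the last step left them, time stands still between calls to the robot, and variables do not carry over. Pictures are saved under pics/ and viewed, at most 10 in all, crops included, and the job is handed in when it is done.

Besides the shell and the picture viewer there is one more tool, called as name(argument=value, ...), one argument or row to a line, values as JSON. jog_arm: Moves the arm, as the interface text tells. Its arguments: {"type":"object","properties":{"steps":{"type":"string"}},"required":["steps"]}

```bash
mkdir -p pics
python3 - <<'E'
from cell import bot
import cv2
for n in("side","top"):
    im=bot.snapshot(n); cv2.imwrite(f"pics/{n}0.png",im[:,:,::-1]); print(n,bot.camera_model(n))
print(bot.state())
E
```

```text
side {'fx': 501.0845424121476, 'fy': 501.0845424121476, 'cx': 280.2759912115686, 'cy': 213.60298699876685, 'k1': 0.055057111077217655, 'rvec': array([ 0.43754867, -2.61909387,  1.41055819]), 'tvec': array([0.43633608, 0.27763151, 0.76354921])}
top {'fx': 502.4315258346317, 'fy': 502.4315258346317, 'cx': 295.08441854354743, 'cy': 217.32077951664445, 'k1': -0.1555395833379857, 'rvec': array([ 2.19988144, -2.15001291,  0.0932909 ]), 'tvec': array([-0.18883348,  0.51810953,  1.17352383])}
{'clock': 0.1, 'joint_pos': array([-4.55673564e+01,  2.33471929e+00,  4.80788123e+00, -2.31984879e-02,
       -9.25611750e+01, -1.91201657e+01]), 'joint_velocities': array([-0.05991322, -0.11539138,  0.19228884,  0.00958644,  0.06295641,
       -0.05608473]), 'joint_efforts': array([-5.44681388e-03, -3.69345260e+01,  3.48280406e+01,  6.95182040e+00,
       -4.57950082e-03,  3.18098546e-05]), 'tool_pos': array([ 0.25647803, -0.54209412,  0.23038268]), 'tool_rot': array([ 1.79909251e+02, -6.93032865e-03, -1.54686498e+02]), 'contact_force': array([-0.50579601, -0.05284647, -0.10437306]), 'moment': array([ 0.0328382 ,  0.03738375, -0.03300021]), 'grasp_force': 0.0, 'finger_gap': 1.0050529687647896}
```

View pics/side0.png

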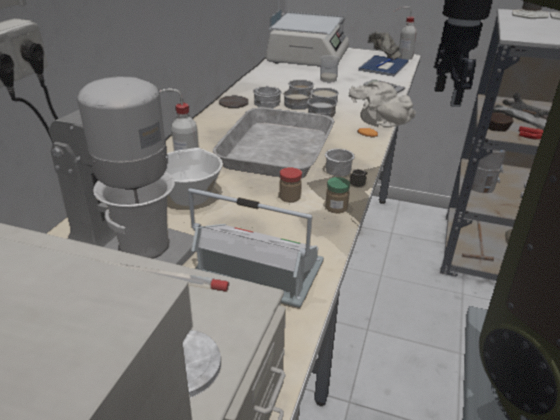

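View pics/top0.png

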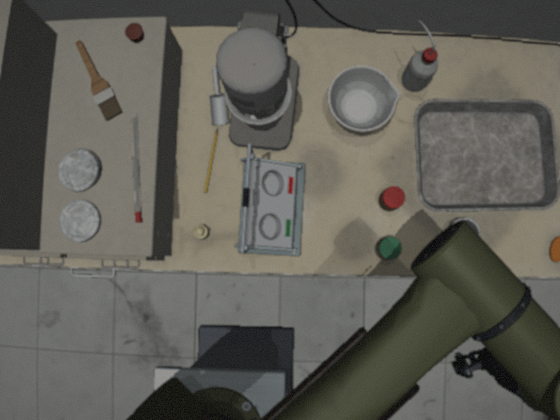

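The top view shows the deck at about (275,208), with the red pocket at (272,183) and the green one at (270,226). The red jar is at (393,198), the green jar at (389,247) and the check weight at (201,231). In the side view the red jar is near (290,185), the green jar near (337,195), and the bail is upright at the rear. I'll enlarge both.

Run:
```python
import cv2
t=cv2.imread("pics/top0.png");s=cv2.imread("pics/side0.png")
cv2.imwrite("pics/tc.png",cv2.resize(t[140:270,190:420],None,fx=3.4,fy=3.4,interpolation=cv2.INTER_CUBIC))
cv2.imwrite("pics/sc.png",cv2.resize(s[155:305,170:370],None,fx=4,fy=4,interpolation=cv2.INTER_CUBIC))
```

```text
(no output)
```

View pics/tc.png

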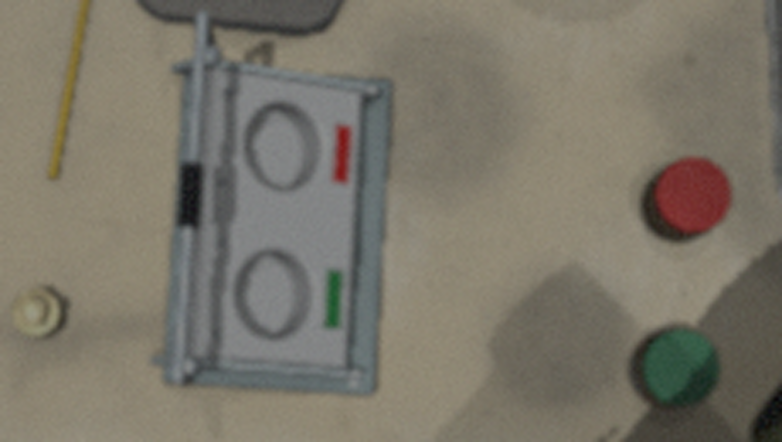

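View pics/sc.png

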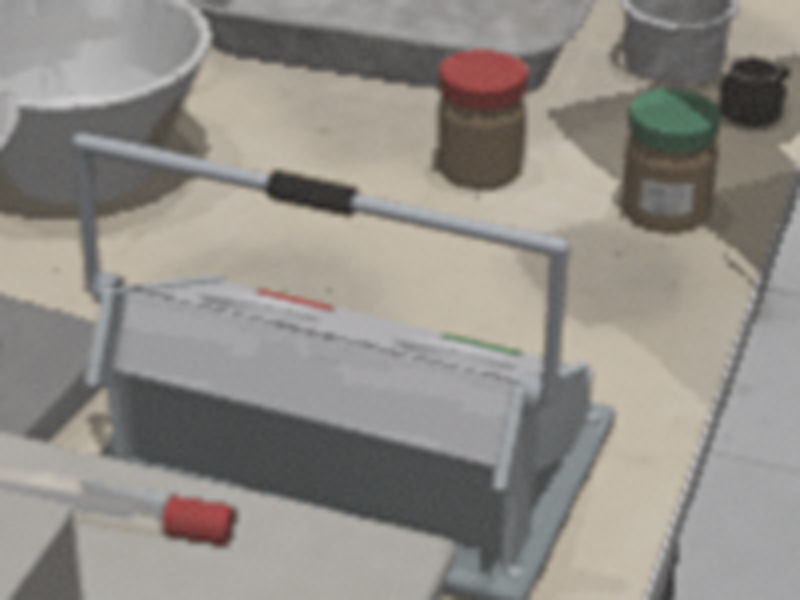

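The top crop shows the cap centres at red (692,196) and green (681,365), the pockets at (282,146) and (272,294), the stripes at (342,154) and (333,299), and the grip at (190,195). The side crop shows the cap tops at red (485,67) and green (674,106), the stripes at (295,299) and (482,344), and the grip at (312,192). Next I'll triangulate these points and fit the deck pose.

```bash
cat > h.py <<'E'
import numpy as np, cv2
from cell import bot
from scipy.spatial.transform import Rotation as R
from scipy.optimize import least_squares
C={n:bot.camera_model(n) for n in("side","top")}
def K(n):
    c=C[n];return np.array([[c["fx"],0,c["cx"]],[0,c["fy"],c["cy"]],[0,0,1]]),np.array([c["k1"],0,0,0.])
def proj(n,p):
    k,d=K(n);return cv2.projectPoints(np.atleast_2d(p).astype(float),C[n]["rvec"],C[n]["tvec"],k,d)[0][:,0]
def tri(us,ut):
    f=lambda p:np.r_[proj("side",p)[0]-us,proj("top",p)[0]-ut]
    r=least_squares(f,[.5,0,.1]);return r.x,r.fun
tc=lambda u:(np.array(u)+.5)/3.4-.5+[190,140]
sc=lambda u:(np.array(u)+.5)/4-.5+[170,155]
def deckR(yaw): return R.from_euler('z',yaw,degrees=True)*R.from_euler('y',-30,degrees=True)
E
python3 - <<'E'
from h import *
np.set_printoptions(precision=4,suppress=True)
for n,s,t in[("red",(485,67),(692,196)),("green",(674,106),(681,365)),("rs",(295,299),(342,154)),("gs",(482,344),(333,299)),("grip",(312,192),(190,195))]:
    print(n,*tri(sc(s),tc(t)))
def model(q):
    o=q[:3];r=deckR(q[3]);a=q[4];sx=q[5]
    w=lambda *p:o+r.apply(np.array(p)/1000)
    g=w(60+76.2*np.cos(.96+a),0,76.2*np.sin(.96+a))
    T=[w(0,-50,0),w(0,50,0),w(sx,-50,0),w(sx,50,0),g,w(-56,-95,0),w(-56,95,0)]
    return T,[T[2],T[3],g]
mt=tc([(282,146),(272,294),(342,154),(333,299),(190,195),(363,92),(346,369)])
ms=sc([(295,299),(482,344),(312,192)])
def f(q):
    T,S=model(q);return np.r_[(proj("top",T)-mt).ravel(),(proj("side",S)-ms).ravel()]
r=least_squares(f,[.5,.05,.078,90,.1,-45],x_scale=[.01,.01,.01,1,.1,5],loss="soft_l1")
print(r.x);print(f(r.x).reshape(-1,2))
print(tri.__name__)
k,d=K("top");
# check weight top center at z=.039
u=tc((39,311));g=least_squares(lambda p:proj("top",[p[0],p[1],.039])[0]-u,[.4,.2]);print("cw",g.x)
# IK check stuff
s=bot.state();print(s["tool_pos"],s["tool_rot"])
E
```

```text
red [ 0.5689 -0.4018  0.0733] [-0.1594 -0.0206  0.0338  0.1527]
green [ 0.4538 -0.3952  0.0732] [-0.4486 -0.0418  0.0731  0.4442]
rs [ 0.5943 -0.1641  0.0576] [-0.0861 -0.0137  0.0264  0.0971]
gs [ 0.4945 -0.1604  0.0572] [-0.2324 -0.0286  0.0569  0.2693]
grip [ 0.5474 -0.0742  0.1852] [-0.1367 -0.0217  0.0442  0.1615]
[  0.5457  -0.1237   0.0795  87.8905   0.1173 -44.5027]
[[ 0.7033  0.0572]
 [ 0.8236  0.1379]
 [ 0.0058  0.1685]
 [ 0.0234  0.3432]
 [-0.0395  0.1017]
 [-0.7444  0.1072]
 [-0.6469 -0.4408]
 [-0.0397  0.161 ]
 [-0.1551 -0.028 ]
 [-0.2007 -0.2332]]
tri
cw [0.4832 0.0437]
[ 0.2565 -0.5421  0.2304] [ 179.9093   -0.0069 -154.6865]
```

```bash
cat >> h.py <<'E'
O=np.array([.5457,-.1237,.0785]); RD=deckR(87.9); RT=RD*R.from_euler('y',180,degrees=True)
RV=R.from_euler('xyz',[180,0,-92.1],degrees=True)
D=lambda *p:O+RD.apply(np.array(p)/1000)
def rel(p,r,p0=None,r0=None):
    s=bot.state();p0=s["tool_pos"] if p0 is None else p0
    r0=R.from_euler('xyz',s["tool_rot"],degrees=True) if r0 is None else r0
    np.set_printoptions(precision=3,suppress=True)
    print("shift cm",r0.inv().apply(np.array(p)-p0)*100,"rot",(r0.inv()*r).as_rotvec())
E
python3 - <<'E'
from h import *
np.set_printoptions(precision=4,suppress=True)
for n,s,t in[("red",(485,67),(692,196)),("green",(674,106),(681,365))]:
    f=lambda p:np.r_[proj("side",[*p,.07])[0]-sc(s),proj("top",[*p,.07])[0]-tc(t)]
    r=least_squares(f,[.5,-.4]);print(n,r.x,r.fun)
    print(sc(s)-proj("side",[*r.x,0])[0])
u=sc((751,122));g=least_squares(lambda p:proj("side",[p[0],p[1],0])[0]-u,[.4,-.4]);print("black",g.x)
print(D(0,-50,-30),D(0,50,-30))
rel([.569,-.402,.15],RV)
E
```

```text
red [ 0.5695 -0.4034] [-0.2444  0.8516  0.4508  0.0895]
[  1.1123 -25.9677]
green [ 0.4541 -0.3968] [-0.5277  0.8331  0.5056  0.3753]
[  2.9554 -26.3687]
black [ 0.4248 -0.5197]
[ 0.5962 -0.1105  0.0525] [ 0.4963 -0.1069  0.0525]
shift cm [-34.242  -0.711   8.033] rot [ 0.001  0.001 -1.092]
```

jog_arm(
  steps="8.54 -5 -0.1 1 0 0 -0.13; 8.54 -9 -0.2 2 0 0 -0.26; 8.54 -13 -0.3 3 0 0 -0.39; 8.54 -17 -0.4 4 0 0 -0.52; 8.54 -21 -0.5 5 0 0 -0.65; 8.54 -25 -0.5 6 0 0 -0.78; 8.54 -29 -0.6 7 0 0 -0.91; 8.54 -32 -0.7 8 0 0 -1.04; 8.54 -34.2 -0.7 8 0 0 -1.092; 8.54 -34.3 -0.7 8 0 0 -1.092",
)

```text
clock: 1.1
tool_pos: [0.5712, -0.4001, 0.149]
tool_rot: [179.8, 0.1, -91.9]
contact_force: [-0.5, -0.3, -0.2]
finger_gap: 0.999
grasp_force: 0.0
```

Run:
```python
from h import *
rel([.569,-.403,.037],RV)
im=bot.snapshot("top"); cv2.imwrite("pics/t1.png",im[:,:,::-1]);im=bot.snapshot("side"); cv2.imwrite("pics/s1.png",im[:,:,::-1])
```

```text
shift cm [ 0.313  0.184 11.197] rot [0.003 0.001 0.003]
```

jog_arm(
  steps="8.54 0.3 0.2 2 0 0 0; 8.54 0.3 0.2 5 0 0 0; 8.54 0.3 0.2 8 0 0 0; 8.54 0.3 0.2 10 0 0 0; 8.54 0.3 0.2 11.2 0 0 0; 8.54 0.3 0.2 11.2 0 0 0; 4 0.3 0.2 11.2 0 0 0; 4 0.3 0.2 11.2 0 0 0; 4 0.3 0.2 11.2 0 0 0; 4 0.3 0.2 11.2 0 0 0",
)

```text
clock: 2.2
tool_pos: [0.569, -0.4058, 0.0422]
tool_rot: [-179.8, -0.1, -92.1]
contact_force: [1.4, -0.1, 6.6]
finger_gap: 0.576
grasp_force: 62.9
```

jog_arm(
  steps="4 0 0 0 0 0 0; 4 0 0 0 0 0 0; 4 0 0 0 0 0 0; 4 0 0 0 0 0 0; 4 0 0 0 0 0 0",
)

```text
clock: 2.7
tool_pos: [0.569, -0.4058, 0.0422]
tool_rot: [-179.8, -0.1, -92.1]
contact_force: [1.7, 0.2, 5.9]
finger_gap: 0.577
grasp_force: 62.9
```

jog_arm(
  steps="4 0 0 -0.5 0 0 0; 4 0 0 -1.5 0 0 0; 4 0 0 -3 0 0 0; 4 0 0 -5 0 0 0; 4 0 0 -7 0 0 0; 4 0 0 -9 0 0 0; 4 0 0 -11 0 0 0; 4 0 0 -13 0 0 0; 4 0 0 -13 0 0 0; 4 0 0 -13 0 0 0",
)

```text
clock: 3.7
tool_pos: [0.5676, -0.4048, 0.1695]
tool_rot: [-180.0, 0.0, -92.1]
contact_force: [0.9, -0.5, -2.3]
finger_gap: 0.578
grasp_force: 62.1
```

Run:
```python
from h import *
print(bot.state()["contact_force"])
for n in("side","top"): cv2.imwrite(f"pics/{n}2.png",bot.snapshot(n)[:,:,::-1])
a=cv2.imread("pics/side2.png")[90:270,170:370];b=cv2.imread("pics/top2.png")[130:310,220:460]
b=cv2.resize(b,(400,300),interpolation=2);a=cv2.resize(a,(400,360),interpolation=2)
o=np.zeros((360,800,3),np.uint8);o[:,:400]=a;o[:300,400:]=b;cv2.imwrite("pics/v1.png",o)
# approach: TCP 38mm above jar bottom, jar bottom 45 mm above deck
rel(D(0,-50,45+42),RT)
```

```text
[ 0.85327885 -0.49708751 -2.31611811]
shift cm [-23.632  -1.834   1.404] rot [ 0.002 -0.522 -0.001]
```

View pics/v1.png

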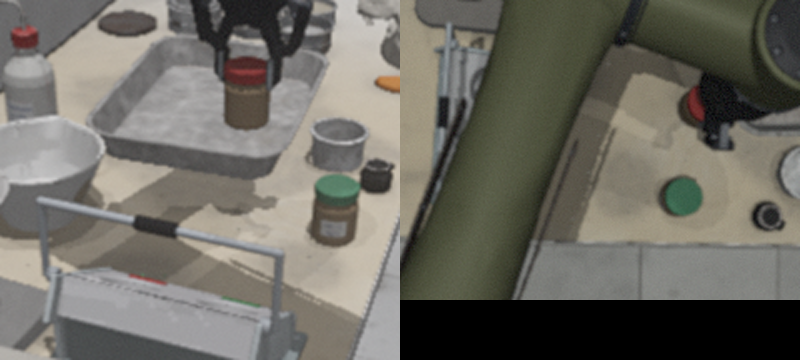

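The red jar hangs upright in the gripper, its cap top at about (293,124) in side pixels. The green jar is undisturbed, and the arm hides the deck from the top camera. I'll check the in-hand offset, then approach.

Run:
```python
from h import *
for dy in(0,.0024): print(proj("side",[.5676,-.4048+dy,.1975])[0])
rel(D(-2.4,-50,45+42),RT)
```

```text
[293.37938246 121.78385308]
[293.06142115 122.18923276]
shift cm [-23.424  -1.835   1.524] rot [ 0.002 -0.522 -0.001]
```

jog_arm(
  steps="4 -2 -0.2 0.1 0 -0.05 0; 4 -5 -0.4 0.3 0 -0.12 0; 4 -8 -0.6 0.5 0 -0.19 0; 4 -11 -0.8 0.7 0 -0.26 0; 4 -14 -1.1 0.9 0 -0.33 0; 4 -17 -1.4 1.1 0 -0.40 0; 4 -20 -1.6 1.2 0 -0.46 0; 4 -22 -1.8 1.3 0 -0.5 0; 4 -23.4 -1.8 1.4 0 -0.522 0; 4 -23.4 -1.8 1.4 0 -0.522 0",
)

```text
clock: 4.8
tool_pos: [0.5937, -0.1708, 0.154]
tool_rot: [179.9, 30.0, -92.1]
contact_force: [0.2, -0.1, -1.0]
finger_gap: 0.581
grasp_force: 62.1
```

jog_arm(
  steps="4 0 0 0 0 0 0; 4 0 0 0 0 0 0",
)

```text
clock: 5.0
tool_pos: [0.594, -0.1725, 0.1553]
tool_rot: [180.0, 29.8, -92.1]
contact_force: [-0.1, -0.2, -0.3]
finger_gap: 0.579
grasp_force: 62.1
```

Run:
```python
from h import *
print(bot.state()["contact_force"])
rel(D(-2.4,-50,45+42),RT)
for n in("side","top"): cv2.imwrite(f"pics/{n}3.png",bot.snapshot(n)[:,:,::-1])
a=cv2.imread("pics/side3.png")[130:280,170:330];b=cv2.imread("pics/top3.png")[130:280,220:380]
o=np.hstack([cv2.resize(x,(400,375),interpolation=2) for x in(a,b)]);cv2.imwrite("pics/v2.png",o)
```

```text
[-0.13906396 -0.21640415 -0.33494748]
shift cm [0.006 0.004 0.301] rot [-0.    -0.003 -0.001]
```

View pics/v2.png

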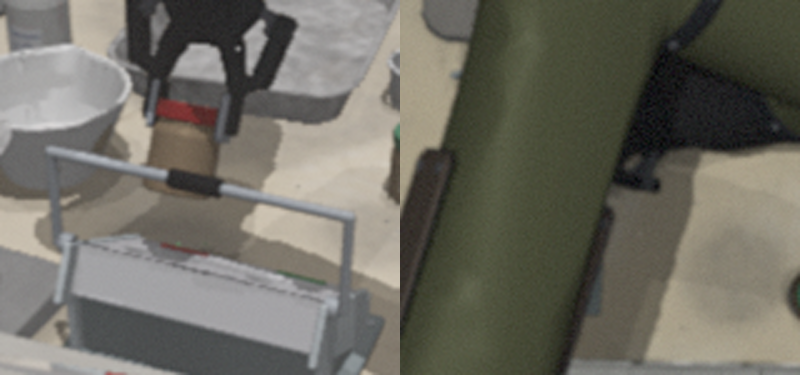

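The jar is tilted in line with the pocket axis, its base just behind the bar grip. The arm hides the deck from above, so I'll go down by feel.

jog_arm(
  steps="4 0 0 1 0 0 0; 4 0 0 2 0 0 0; 4 0 0 3 0 0 0; 4 0 0 3.5 0 0 0; 4 0 0 4 0 0 0; 4 0 0 4 0 0 0; 4 0 0 4 0 0 0",
)

```text
clock: 5.8
tool_pos: [0.595, -0.152, 0.1208]
tool_rot: [-180.0, 29.9, -92.1]
contact_force: [0.4, 0.2, -0.3]
finger_gap: 0.583
grasp_force: 62.1
```

jog_arm(
  steps="4 0 0 0.3 0 0 0; 4 0 0 0.6 0 0 0; 4 0 0 0.9 0 0 0; 4 0 0 1.2 0 0 0; 4 0 0 1.2 0 0 0; 4 0 0 1.2 0 0 0",
)

```text
clock: 6.4
tool_pos: [0.5951, -0.1458, 0.1101]
tool_rot: [180.0, 29.9, -92.1]
contact_force: [-0.0, 0.3, -1.5]
finger_gap: 0.575
grasp_force: 62.1
```

```bash
cat >> h.py <<'E'
def deckpos():
    s=bot.state();np.set_printoptions(precision=2,suppress=True)
    print("tcp in deck mm",RD.inv().apply(s["tool_pos"]-O)*1000,"F deck",RD.inv().apply(s["contact_force"]),"gap",s["finger_gap"],"t",s["clock"])
E
python3 -c "
from h import *
deckpos()"
```

```text
tcp in deck mm [ -1.77 -50.13  37.54] F deck [-0.51  0.02 -1.48] gap 0.5747756818562891 t 6.4
```

No contact with the base about 5 mm below the deck face, so it has entered the pocket. I'll keep going.

jog_arm(
  steps="4 0 0 0.3 0 0 0; 4 0 0 0.6 0 0 0; 4 0 0 0.9 0 0 0; 4 0 0 1.2 0 0 0; 4 0 0 1.5 0 0 0; 4 0 0 1.5 0 0 0",
)

```text
clock: 7.0
tool_pos: [0.5951, -0.1381, 0.0966]
tool_rot: [179.9, 29.9, -92.1]
contact_force: [-0.8, 0.3, -0.8]
finger_gap: 0.58
grasp_force: 62.1
```

jog_arm(
  steps="4 0 0 0.2 0 0 0; 4 0 0 0.4 0 0 0; 4 0 0 0.6 0 0 0; 4 0 0 0.8 0 0 0; 4 0 0 0.8 0 0 0",
)

```text
clock: 7.5
tool_pos: [0.5954, -0.1342, 0.0899]
tool_rot: [180.0, 29.9, -92.1]
contact_force: [0.8, 0.2, -2.5]
finger_gap: 0.579
grasp_force: 62.1
```

```bash
python3 -c "
from h import *
deckpos()"
```

```text
tcp in deck mm [ -1.81 -50.03  14.2 ] F deck [-1.07 -0.83 -2.27] gap 0.5788926918812668 t 7.5
```

jog_arm(
  steps="4 0 0 0.15 0 0 0; 4 0 0 0.3 0 0 0; 4 0 0 0.45 0 0 0; 4 0 0 0.45 0 0 0; 4 0 0 0.45 0 0 0",
)

```text
clock: 8.0
tool_pos: [0.5956, -0.1331, 0.0877]
tool_rot: [-179.9, 29.8, -92.1]
contact_force: [-3.1, -3.3, 5.6]
finger_gap: 0.577
grasp_force: 63.1
```

```bash
python3 -c "
from h import *
deckpos()"
```

```text
tcp in deck mm [ -1.93 -50.25  11.7 ] F deck [-0.15  2.95  6.59] gap 0.5769121038444868 t 8.0
```

It touched the floor at the expected depth (TCP 11.7 mm, about 12 expected). Now I'll release and back out along the axis.

jog_arm(
  steps="8.54 0 0 -0.2 0 0 0; 8.54 0 0 -0.2 0 0 0; 8.54 0 0 -0.2 0 0 0; 8.54 0 0 -1 0 0 0; 8.54 0 0 -3 0 0 0; 8.54 0 0 -5 0 0 0; 8.54 0 0 -7 0 0 0; 8.54 0 0 -9 0 0 0; 8.54 0 0 -9 0 0 0; 8.54 0 0 -9 0 0 0",
)

```text
clock: 9.0
tool_pos: [0.5941, -0.1771, 0.1646]
tool_rot: [-180.0, 29.9, -92.1]
contact_force: [-0.4, -0.2, -1.2]
finger_gap: 1.003
grasp_force: 0.0
```

Run:
```python
from h import *
deckpos()
for n in("side","top"): cv2.imwrite(f"pics/{n}4.png",bot.snapshot(n)[:,:,::-1])
rel([.454,-.397,.16],RV)
a=cv2.imread("pics/side4.png")[130:280,170:370];cv2.imwrite("pics/v3.png",cv2.resize(a,(800,600),interpolation=2))
```

```text
tcp in deck mm [ -1.64 -50.33 100.32] F deck [-0.81  0.38 -0.94] gap 1.003114394909834 t 9.0
shift cm [ 19.712  13.146 -10.957] rot [ 0.001  0.523 -0.   ]
```

View pics/v3.png

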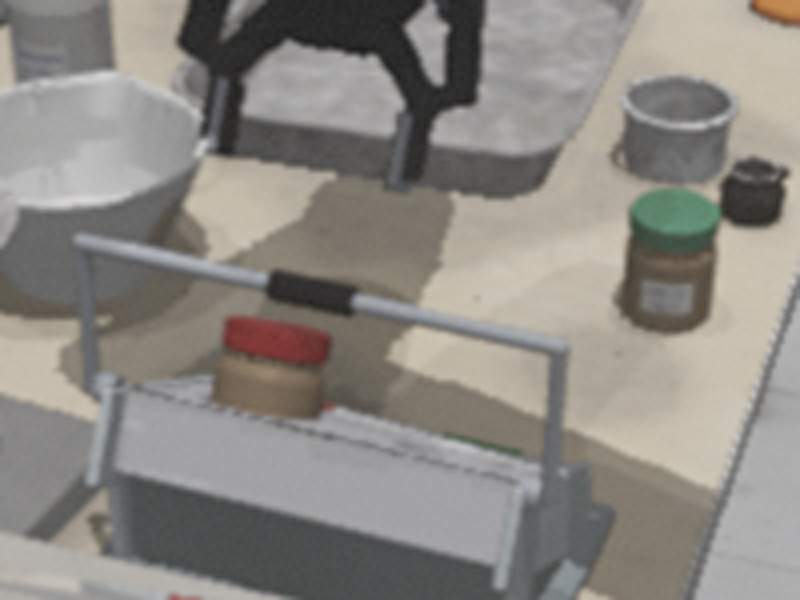

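The red jar is seated upright in its pocket. The green jar is undisturbed at about (675,215) in the crop.

jog_arm(
  steps="8.54 2 1.4 -1.5 0 0.06 0; 8.54 4.5 3 -2.7 0 0.12 0; 8.54 7 4.7 -4 0 0.19 0; 8.54 9.5 6.4 -5.4 0 0.26 0; 8.54 12 8 -6.7 0 0.33 0; 8.54 14.5 9.7 -8 0 0.4 0; 8.54 17 11.3 -9.5 0 0.46 0; 8.54 19 12.7 -10.5 0 0.51 0; 8.54 19.7 13.1 -11 0 0.523 0; 8.54 19.7 13.1 -11 0 0.523 0",
)

```text
clock: 10.1
tool_pos: [0.4543, -0.3974, 0.1609]
tool_rot: [179.9, 0.0, -92.1]
contact_force: [0.0, 0.4, 0.4]
finger_gap: 0.999
grasp_force: 0.0
```

jog_arm(
  steps="8.54 0 0 0 0 0 0; 8.54 0 0 0 0 0 0",
)

```text
clock: 10.3
tool_pos: [0.4554, -0.397, 0.1613]
tool_rot: [180.0, 0.0, -92.1]
contact_force: [0.1, 0.7, 1.0]
finger_gap: 0.996
grasp_force: 0.0
```

Run:
```python
from h import *
print(bot.state()["tool_pos"])
rel([.454,-.397,.037],RV)
```

```text
[ 0.45537095 -0.39699598  0.16129901]
shift cm [ 0.007  0.137 12.43 ] rot [0. 0. 0.]
```

jog_arm(
  steps="8.54 0 0.1 3 0 0 0; 8.54 0 0.1 6 0 0 0; 8.54 0 0.1 9 0 0 0; 8.54 0 0.1 11 0 0 0; 8.54 0 0.1 12.2 0 0 0; 8.54 0 0.1 12.3 0 0 0; 4 0 0.1 12.3 0 0 0; 4 0 0.1 12.3 0 0 0; 4 0 0.1 12.3 0 0 0; 4 0 0.1 12.3 0 0 0",
)

```text
clock: 11.3
tool_pos: [0.4545, -0.3985, 0.0406]
tool_rot: [-179.9, -0.2, -92.1]
contact_force: [-1.4, 0.3, 6.4]
finger_gap: 0.575
grasp_force: 62.5
```

jog_arm(
  steps="4 0 0 0 0 0 0; 4 0 0 0 0 0 0",
)

```text
clock: 11.5
tool_pos: [0.4545, -0.3985, 0.0406]
tool_rot: [-179.9, -0.2, -92.1]
contact_force: [-0.5, -0.3, 5.9]
finger_gap: 0.575
grasp_force: 62.5
```

jog_arm(
  steps="4 0 0 -0.5 0 0 0; 4 0 0 -1.5 0 0 0; 4 0 0 -3 0 0 0; 4 0 0 -5 0 0 0; 4 0 0 -7 0 0 0; 4 0 0 -9 0 0 0; 4 0 0 -11 0 0 0; 4 0 0 -13 0 0 0; 4 0 0 -13 0 0 0; 4 0 0 -13 0 0 0",
)

```text
clock: 12.5
tool_pos: [0.4539, -0.3975, 0.1692]
tool_rot: [-179.9, -0.1, -92.1]
contact_force: [0.3, -1.2, -1.4]
finger_gap: 0.568
grasp_force: 62.0
```

Run:
```python
from h import *
rel(D(-.5,50,92),RT)
cv2.imwrite("pics/side5.png",bot.snapshot("side")[:,:,::-1])
```

```text
shift cm [-23.061  -3.16    1.111] rot [-0.001 -0.525 -0.   ]
```

jog_arm(
  steps="4 -2 -0.3 0.1 0 -0.05 0; 4 -5 -0.7 0.2 0 -0.12 0; 4 -8 -1.1 0.4 0 -0.19 0; 4 -11 -1.5 0.5 0 -0.26 0; 4 -14 -1.9 0.7 0 -0.33 0; 4 -17 -2.3 0.8 0 -0.40 0; 4 -20 -2.7 1 0 -0.46 0; 4 -22 -3 1.1 0 -0.51 0; 4 -22.9 -3.2 1.1 0 -0.525 0; 4 -22.9 -3.2 1.1 0 -0.525 0",
)

```text
clock: 13.55
tool_pos: [0.4939, -0.1697, 0.1564]
tool_rot: [179.9, 30.0, -92.2]
contact_force: [-0.5, -0.5, -0.7]
finger_gap: 0.573
grasp_force: 62.0
```

jog_arm(
  steps="4 0 0 0 0 0 0; 4 0 0 0 0 0 0; 4 0 0 0 0 0 0",
)

```text
clock: 13.85
tool_pos: [0.494, -0.1704, 0.1574]
tool_rot: [-180.0, 30.0, -92.1]
contact_force: [0.1, 0.3, -1.1]
finger_gap: 0.573
grasp_force: 62.0
```

Run:
```python
from h import *
deckpos(); rel(D(-1.5,50,50),RT)
```

```text
tcp in deck mm [-2.6  49.91 92.57] F deck [-0.34 -0.08 -1.11] gap 0.5732833190647277 t 13.85
shift cm [-0.111  0.011  4.257] rot [-0.    -0.    -0.001]
```

jog_arm(
  steps="4 -0.1 0 1 0 0 0; 4 -0.1 0 2 0 0 0; 4 -0.1 0 3 0 0 0; 4 -0.1 0 3.8 0 0 0; 4 -0.1 0 4.3 0 0 0; 4 -0.1 0 4.6 0 0 0; 4 -0.1 0 4.9 0 0 0; 4 -0.1 0 5.2 0 0 0; 4 -0.1 0 5.4 0 0 0; 4 -0.1 0 5.4 0 0 0",
)

```text
clock: 14.85
tool_pos: [0.4951, -0.142, 0.1108]
tool_rot: [180.0, 30.0, -92.1]
contact_force: [-0.3, -0.8, -0.9]
finger_gap: 0.572
grasp_force: 62.0
```

```bash
python3 -c "
from h import *
deckpos()"
```

```text
tcp in deck mm [-1.25 49.9  38.07] F deck [-1.18  0.3  -0.36] gap 0.5720679096017476 t 14.85
```

jog_arm(
  steps="4 0 0 0.3 0 0 0; 4 0 0 0.6 0 0 0; 4 0 0 0.9 0 0 0; 4 0 0 1.2 0 0 0; 4 0 0 1.5 0 0 0; 4 0 0 1.8 0 0 0; 4 0 0 2.1 0 0 0; 4 0 0 2.3 0 0 0; 4 0 0 2.3 0 0 0",
)

```text
clock: 15.75
tool_pos: [0.4954, -0.1304, 0.0908]
tool_rot: [180.0, 30.0, -92.1]
contact_force: [-0.9, -0.1, -0.1]
finger_gap: 0.572
grasp_force: 62.0
```

jog_arm(
  steps="4 0 0 0.15 0 0 0; 4 0 0 0.3 0 0 0; 4 0 0 0.5 0 0 0; 4 0 0 0.5 0 0 0; 4 0 0 0.5 0 0 0",
)

```text
clock: 16.25
tool_pos: [0.4957, -0.1281, 0.0868]
tool_rot: [-180.0, 30.0, -92.1]
contact_force: [-0.1, -0.5, -0.2]
finger_gap: 0.575
grasp_force: 62.0
```

```bash
python3 -c "
from h import *
deckpos()"
```

```text
tcp in deck mm [-1.22 49.79 10.29] F deck [-0.53  0.05  0.04] gap 0.5748645194028394 t 16.25
```

Not on the floor yet (expected at about 10–11 mm), so a little further.

jog_arm(
  steps="4 0 0 0.15 0 0 0; 4 0 0 0.3 0 0 0; 4 0 0 0.4 0 0 0; 4 0 0 0.4 0 0 0",
)

```text
clock: 16.65
tool_pos: [0.4957, -0.1281, 0.0865]
tool_rot: [-179.9, 29.8, -92.0]
contact_force: [-6.7, -5.3, 13.4]
finger_gap: 0.572
grasp_force: 63.8
```

```bash
python3 -c "
from h import *
deckpos()"
```

```text
tcp in deck mm [-1.42 49.76 10.02] F deck [ 1.94  6.52 14.4 ] gap 0.5721505807082374 t 16.65
```

It is on the floor now. I'll release, retract and close the fingers, then go over the bar to a point behind the bail.

jog_arm(
  steps="8.54 0 0 -0.4 0 0 0; 8.54 0 0 -0.4 0 0 0; 8.54 0 0 -0.4 0 0 0; 8.54 0 0 -1 0 0 0; 8.54 0 0 -3 0 0 0; 8.54 0 0 -5 0 0 0; 8.54 0 0 -7 0 0 0; 8.54 0 0 -9 0 0 0; 8.54 0 0 -11 0 0 0; 8.54 0 0 -11 0 0 0",
)

```text
clock: 17.65
tool_pos: [0.4945, -0.1827, 0.1811]
tool_rot: [-179.8, 29.9, -92.1]
contact_force: [0.8, -1.0, -0.1]
finger_gap: 0.997
grasp_force: 0.0
```

Run:
```python
from h import *
deckpos()
rel(D(132,0,115),RT)
cv2.imwrite("pics/side6.png",bot.snapshot("side")[:,:,::-1])
cv2.imwrite("pics/top6.png",bot.snapshot("top")[:,:,::-1])
a=cv2.imread("pics/side6.png")[130:280,170:370];cv2.imwrite("pics/v4.png",cv2.resize(a,(800,600),interpolation=2))
```

```text
tcp in deck mm [ -1.38  49.03 119.26] F deck [-0.88 -0.86  0.41] gap 0.9967380243396434 t 17.65
shift cm [-13.336  -4.908   0.418] rot [-0.004 -0.002  0.001]
```

View pics/v4.png

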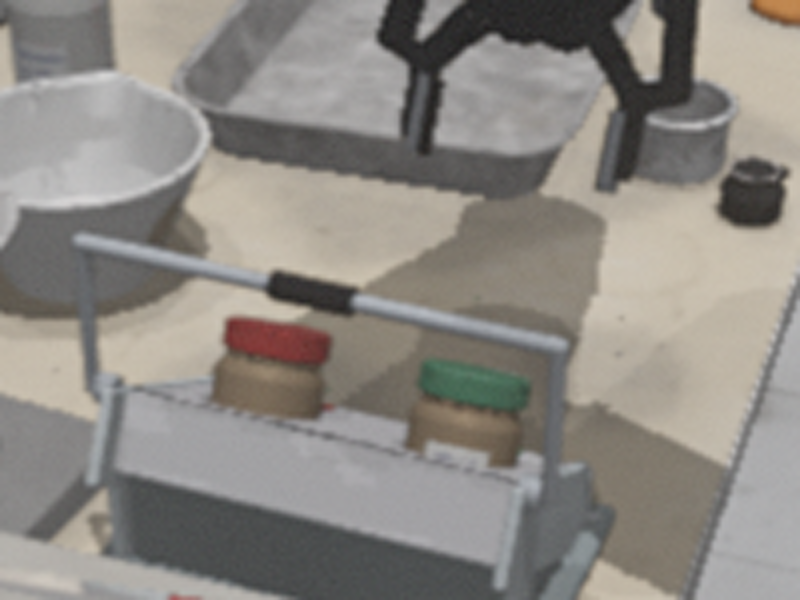

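Both jars are seated, with cap tops near (277,330) and (475,375) in the crop and proud of the deck by the same amount. The bail is still open.

jog_arm(
  steps="0 -1 -0.5 0 0 0 0; 0 -3 -1.5 0 0 0 0; 0 -5 -2.5 0 0 0 0; 0 -7 -3.5 0 0 0 0; 0 -9 -4.2 0 0 0 0; 0 -11 -4.9 0 0 0 0; 0 -12.5 -4.9 0 0 0 0; 0 -13.5 -4.9 0.4 0 0 0; 0 -13.5 -4.9 0.4 0 0 0; 0 -13.5 -4.9 0.4 0 0 0",
)

```text
clock: 18.75
tool_pos: [0.5467, -0.064, 0.2422]
tool_rot: [179.9, 30.0, -92.1]
contact_force: [-0.0, 0.4, -0.6]
finger_gap: 0.002
grasp_force: 0.0
```

Run:
```python
from h import *
deckpos()
rel(D(134,0,36),RT)
```

```text
tcp in deck mm [133.51   1.2  111.9 ] F deck [ 0.02  0.02 -0.67] gap 0.0017042269784727424 t 18.75
shift cm [-0.046 -0.125  7.59 ] rot [ 0.001  0.    -0.   ]
```

jog_arm(
  steps="0 0 -0.1 2 0 0 0; 0 0 -0.1 4 0 0 0; 0 0 -0.1 6 0 0 0; 0 0 -0.1 7.5 0 0 0; 0 0 -0.1 7.5 0 0 0; 0 0 -0.1 7.5 0 0 0",
)

```text
clock: 19.35
tool_pos: [0.5495, -0.0272, 0.1779]
tool_rot: [180.0, 30.0, -92.1]
contact_force: [0.6, -0.3, 0.3]
finger_gap: -0.002
grasp_force: 0.0
```

jog_arm(
  steps="0 1 0 0 0 0 0; 0 2 0 0 0 0 0; 0 3 0 0 0 0 0; 0 4 0 0 0 0 0; 0 5 0 0 0 0 0; 0 5 0 0 0 0 0",
)

```text
clock: 19.95
tool_pos: [0.5474, -0.0711, 0.1512]
tool_rot: [179.8, 30.0, -92.3]
contact_force: [0.7, -0.3, -0.1]
finger_gap: 0.006
grasp_force: 0.0
```

```bash
python3 -c "
from h import *
deckpos()"
```

```text
tcp in deck mm [81.93  0.23 36.7 ] F deck [-0.34 -0.7   0.03] gap 0.005939463450673357 t 19.95
```

jog_arm(
  steps="0 0.8 0 0 0 0 0; 0 1.6 0 0 0 0 0; 0 2.4 0 0 0 0 0; 0 3.2 0 0 0 0 0; 0 4 0 0 0 0 0; 0 4.6 0 0 0 0 0; 0 5.2 0 0 0 0 0; 0 5.6 0 0 0 0 0; 0 5.6 0 0 0 0 0",
)

```text
clock: 20.85
tool_pos: [0.5459, -0.1188, 0.1242]
tool_rot: [180.0, 30.0, -92.2]
contact_force: [-0.8, 0.6, 1.1]
finger_gap: 0.001
grasp_force: 0.0
```

Run:
```python
from h import *
deckpos()
cv2.imwrite("pics/side7.png",bot.snapshot("side")[:,:,::-1])
a=cv2.imread("pics/side7.png")[130:280,170:370];cv2.imwrite("pics/v5.png",cv2.resize(a,(800,600),interpolation=2))
```

```text
tcp in deck mm [27.11 -0.07 37.17] F deck [1.06 0.87 0.67] gap 0.001460400459041321 t 20.85
```

View pics/v5.png

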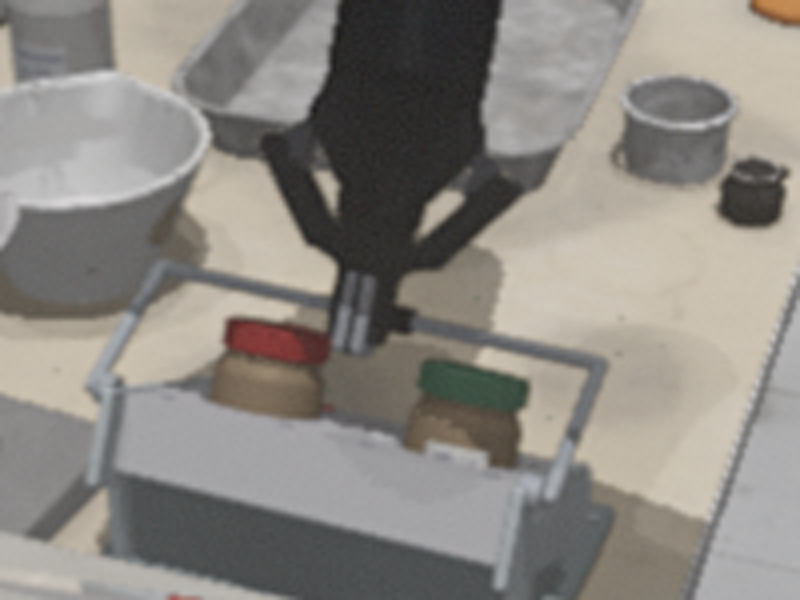

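The bail is being pushed over with the fingers behind the grip, and it is nearly closed. I'll push on to the stop.

jog_arm(
  steps="0 0.3 0 0 0 0 0; 0 0.6 0 0 0 0 0; 0 0.9 0 0 0 0 0; 0 1.1 0 0 0 0 0; 0 1.1 0 0 0 0 0; 0 1.1 0 0 0 0 0",
)

```text
clock: 21.5
tool_pos: [0.5457, -0.1269, 0.1194]
tool_rot: [180.0, 30.1, -92.1]
contact_force: [-0.5, 4.6, 1.7]
finger_gap: -0.003
grasp_force: 2.8
```

```bash
python3 -c "
from h import *
deckpos()"
```

```text
tcp in deck mm [17.68 -0.17 37.03] F deck [ 4.8   0.66 -0.82] gap -0.0027364284676899124 t 21.5
```

jog_arm(
  steps="0 0.2 0 0 0 0 0; 0 0.4 0 0 0 0 0; 0 0.6 0 0 0 0 0; 0 0.8 0 0 0 0 0; 0 0.8 0 0 0 0 0; 0 0.8 0 0 0 0 0",
)

```text
clock: 22.1
tool_pos: [0.5458, -0.1275, 0.1191]
tool_rot: [-179.9, 30.7, -91.6]
contact_force: [-6.6, 26.1, 19.3]
finger_gap: -0.001
grasp_force: 16.2
```

```bash
python3 -c "
from h import *
deckpos()"
```

```text
tcp in deck mm [17.03 -0.27 37.03] F deck [32.04  7.59  3.75] gap -0.0005191289358266717 t 22.1
```

That is a hard stop where a fully closed bail should be (17 mm against about 18). Now I'll back off and rise clear.

jog_arm(
  steps="0 -0.5 0 0 0 0 0; 0 -1.5 0 0 0 0 0; 0 -2 0 0 0 0 0; 0 -2 0 -1 0 0 0; 0 -2 0 -3 0 0 0; 0 -2 0 -6 0 0 0; 0 -2 0 -9 0 0 0; 0 -2 0 -12 0 0 0; 0 -2 0 -15 0 0 0; 0 -2 0 -15 0 0 0",
)

```text
clock: 23.1
tool_pos: [0.5437, -0.1961, 0.2594]
tool_rot: [-179.6, 29.8, -92.1]
contact_force: [-0.5, -0.2, 0.4]
finger_gap: 0.003
grasp_force: 0.0
```

Run:
```python
from h import *
deckpos()
for n in("side","top"): cv2.imwrite(f"pics/{n}8.png",bot.snapshot(n)[:,:,::-1])
for a in(1.4,1.45,1.517): print(a,(proj("side",D(60+76.2*np.cos(.96+a),0,76.2*np.sin(.96+a)))[0]-[170,130])*4)
a=cv2.imread("pics/side8.png")[130:280,170:370];cv2.imwrite("pics/v6.png",cv2.resize(a,(800,600),interpolation=2))
```

```text
tcp in deck mm [ 27.72  -0.63 192.84] F deck [-0.02  0.51  0.45] gap 0.0030432748268570883 t 23.1
1.4 [372.51 318.14]
1.45 [373.21 323.76]
1.517 [373.91 331.66]
```

View pics/v6.png

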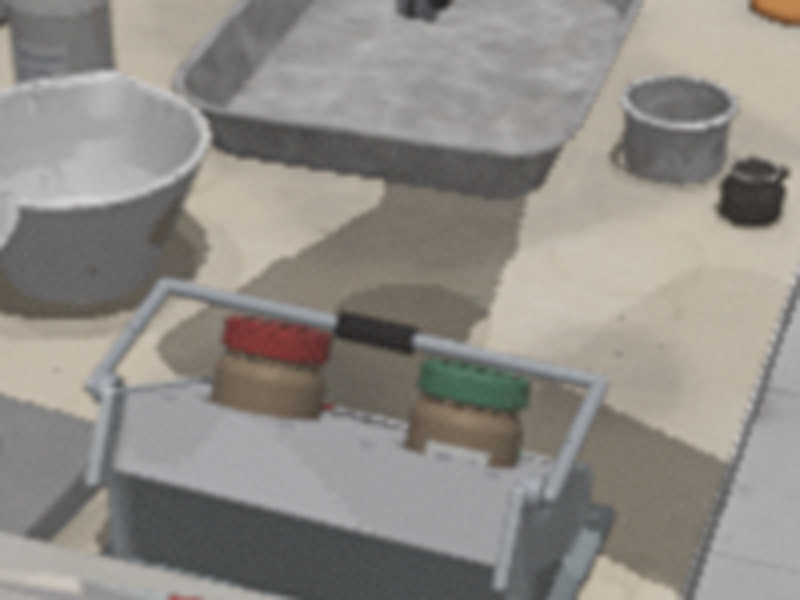

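The grip sleeve is centred at about (376,332) in the crop. That matches the fully closed prediction of (374,332), and both jars are seated under the bar with the robot clear. I'm handing in.

```bash
python3 -c "
from cell import bot
print(bot.close_job())"
```

```text
the job is handed in; nothing more can be done
None
```

I put the red jar and then the green one fully down in their matching pockets, closed the bail to its stop, and handed the job in at about 23 s with the robot clear; the check weight's final position was not re-checked in a picture.

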